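Index and lock the sample carousel

ROBOT

A 6-joint arm with a two-finger parallel gripper is mounted at the origin on a cart in front of the work surface, level with it; the furniture and walls round the work are solid. World frame = base frame: x ahead of the robot, y to its left, z up, the work surface at z = 0. Lengths are in m, angles in degrees, forces in N, time in s.
With the tool pointing down it reaches from about 0.4 to 0.825 m from the base axis. Payload 7 kg.
Tool frame: the origin (TCP) lies midway between the tips of the shut fingers; the grasp point (between the pads) lies 19 mm behind it; z points along the fingers, y is the line along which they close (so a half turn about z gives the same grasp; the last joint's range is limited). The gripper opens to 88 mm and grips with 3 to 60 N. Pads are 19 mm wide; open, the fingers measure 130 mm over their backs; the gripper's body (78 mm by 193 mm) begins 47 mm behind the grasp point.
Start: joints at [79.761, 20.546, 0.682, 0, -70.136, -16.507], TCP at [0.304, 0.603, 0.227] pointing down, gripper open.
Joint ranges: [-176.03, 176.03], [-82.01, 121.73], [-58.28, 71.71], [-173.87, 95.51], [-174.79, -0.11], [-173.66, 173.66]. Speed limits (degrees/s): [136.94, 136.94, 172.46, 180, 180, 180].

INTERFACE

Orientations are given as [roll, pitch, yaw] about the fixed x, y, z axes, in that order (R = Rz(yaw) Ry(pitch) Rx(roll)).
In Python, from plant import ctrl gives the robot as it stands.
- The arm moves only by the tool arm_command, never from a script. Its argument "steps" is a list of rows, each an object with "translation": the shift along the tool's x, y, z in mm, a list of three; "rotation": the turn, a rotation vector about the tool's x, y, z in units of 5 degrees (1.0 is 5 degrees), a list of three; "claw": the finger opening in mm, from 0 to 87.6. In form: [{"translation": [x, y, z], "rotation": [rx, ry, rz], "claw": claw}, ...]. A call has 1 to 5 rows; each row is the pose to reach, as a shift and turn from the pose commanded when the call began, along the tool's axes at that moment; what a row does not reach only later rows make up. A row lasts 1/10 s, in which the tool goes at most 50 mm and 8.59 degrees, less where a joint would pass 70% of its speed; a pose out of reach is approached as far as the arm can. A call with a gripper value outside its range is refused whole. The fingers move at their own pace and stop on an object; the grip force is fixed at half the most. Time passes only in rows, so rows that repeat a pose let the fingers close. It gives the time, the measured TCP pose, the force, the opening and the grip force at its end, in the units of the state.
- ctrl.get_obs(): the state, without advancing time (a new reading comes with each control period).
- ctrl.snapshot(name): name is "scene" or "top" or "wrist"; returns (picture, depth): 420x560x3 uint8, red, green, blue; 420x560 float32, m along the optical axis (not along the pixel's ray), 0 where there is no reading.
- ctrl.calibration(name): a dict with "vertical_fov" (degrees; the focal length in pixels is half the picture's height over the tangent of half this angle, whatever the lens; pixels are square), "cx", "cy" (the principal point, pixels), "rvec" (rotation vector, rad) and "tvec" (3), from world to camera coordinates, as OpenCV has them; the wrist camera has in their place "hand_eye" (4x4, takes a point from camera to tool coordinates, whose origin is the TCP and whose axes are the flange's). Camera axes: x right, y down, z forward; pixel columns grow to the right and rows downward; lengths in m; the calibration is good to about 2 mm. The wrist camera is an equidistant fisheye: a pixel r from the principal point sees the ray r / f radians off the axis. A picture is of the moment at which its call begins: read the wrist's pose just before it. calibration takes no time and is no camera call.
- ctrl.close_job(): hands the job in; it is judged then, once.
The state is a dict: "clock": time; "joint_pos": joint angles; "qvel": joint speeds; "tau": joint torques, N m; "tool_pos": TCP position; "orientation": TCP orientation; "force": force on the tool from outside, world axes, zero at the start; "moment": the same for the moment, N m; "opening": finger opening in m; "gripper_force": force on a finger pad.
Only numpy, scipy, OpenCV 4.12 (cv2) and the standard library are available. Lean on these libraries where they do the work, as an engineer would, in place of code of your own. Each camera call takes 0.05 s, during which the arm holds its last target. There are 200 camera calls.

TASK

Lock the round sample carousel for loading: turn it clockwise (seen from above) by the black bar on its hub until you feel it drop into its hidden index notch, let go so that it rests there, then press the small red button in the middle of the bar fully down so that it stays down. Never force the button: outside the notch it stops short, and more than 25 N on it breaks the lock bolt. Leave the bottle, the slide box and the loose sample tube where they are.

Things in the scene. Friction and masses are not known exactly. Their poses are not given: they have to be found in the camera images.
- carousel_base: fixed white round housing of the sample carousel, 152 mm diameter, 34 mm high; origin at the centre of its underside on the worktop, on the vertical axis of turning. The blue disc on it (140 mm diameter, top 48 mm above the worktop, six white cups in it up to 70 mm above the worktop) turns with the bar. Inside, out of sight: the index ring with the notch, set anew each time
- carousel (a joint): turning angle, rad, growing clockwise seen from above; 0 to 2.3 between stops, starts in 0 to 0.3. The hidden notch's centre is somewhere in 0.65 to 1.5; nothing visible shows it. Elsewhere the drag is slight and even (under 0.1 N m) and it stays where left. Turning back is allowed
- bar_grip (a point): grip point in the black bar, on the turning axis, 98 mm above the worktop. Bar: 56 mm long (point's x), 16 mm thick (point's y: close the fingers along it), underside 85 and top 107 mm above the worktop; turns with the carousel. A grip of 25 N holds it. Beware of the tall analyser at the left end of the worktop when swinging the arm over
- notch_feel (a point): a point on the turning axis at the disc's top, 48 mm up; marks no angle. The feel: over the last 0.2 rad before the notch's centre a spring pulls the carousel clockwise, up to 0.15 to 0.25 N m (the torque dip); past the centre it resists, up to 0.2 to 0.35 N m, and about 0.2 rad on it has climbed out. Let go within 0.1 rad of the centre, it settles there
- lock_button (a joint): how far the red lock button is pressed, m: 0 up, 0.008 fully down. It needs about 4 N and stays where it is left. With the carousel in the notch it goes all the way; anywhere else its bolt lands on the hidden ring after about 0.002 and it must not be forced
- button_top (a point): centre of the flat top of the red lock button, 13 mm diameter, standing 14 mm above the top of the bar on the turning axis: 121 mm above the worktop when up, 113 mm when fully down (6 mm above the bar). It turns and sinks with the button
- bottle: small brown dropper bottle with black top, 33x34x102 mm, standing behind the carousel; origin at the centre of its underside; leave alone
- slide_box: white slide box, 35x85x32 mm, lying to the right of the carousel; origin at the centre of its underside; leave alone
- tube: loose sample tube with red cap, 15x75x16 mm, lying in front of the carousel; origin at the centre of its underside; leave alone

How it is judged (in metres and radians):
At the end, for the whole second after the job is handed in: The carousel rests in its index notch with the lock button pressed at least 6.5 mm of its 8 mm (its bolt in the notch), at rest and released (value of joint lock_button above 0.0065 m and value of joint carousel above 0.5 rad and velocity of joint carousel between -0.05 and 0.05 rad/s); the robot touches nothing.
It fails at once if more than 25 N pressed on the red lock button (contact force between any of the fingers, the arm and lock_button above 25 N).
It fails at once if the bottle, the slide box or the loose tube moved by more than 30 mm (distance of any of bottle, slide_box, tube from where it was at the start of the episode above 0.03 m).
It also fails if it takes over 64 s, if anything falls off the work surface, if the arm or the gripper's body presses on something with over 40 N, if the wrist force passes 120 N, or if a joint passes its speed limit or range.

## Working session

There is one attempt and no reset: what is moved stays moved. The work goes in short steps, Python scripts to look and compute and a tool call to move; the robot and the scene stay as the last step left them, time stands still between calls to the robot, and variables do not carry over. Pictures are saved under pics/ and viewed, at most 10 in all, crops included, and the job is handed in when it is done.

Besides the shell and the picture viewer there is one more tool, called by a JSON object that holds its "fn" and its "kwargs", one argument or row to a line. arm_command: Moves the arm, as the interface text tells. Its arguments: {"type":"object","properties":{"steps":{"type":"array"}},"required":["steps"]}

```bash
mkdir -p pics; ls; cat > h.py <<'E'
import numpy as np, cv2
from scipy.spatial.transform import Rotation as R
from plant import ctrl
def snap(n,f=None):
    o=ctrl.get_obs(); p,d=ctrl.snapshot(n)
    if f: cv2.imwrite('pics/'+f+'.png',p[:,:,::-1])
    return o,p,d
def cam(n,o=None):
    c=ctrl.calibration(n); f=210/np.tan(np.radians(c['vertical_fov'])/2)
    if n=='wrist':
        H=np.array(c['hand_eye']); T=np.eye(4); T[:3,:3]=R.from_euler('xyz',o['orientation'],degrees=True).as_matrix(); T[:3,3]=o['tool_pos']
        return T@H,f,c['cx'],c['cy']
    M=np.eye(4); M[:3,:3]=R.from_rotvec(np.ravel(c['rvec'])).as_matrix(); M[:3,3]=np.ravel(c['tvec'])
    return np.linalg.inv(M),f,c['cx'],c['cy']
def ray(n,u,v,o=None):
    T,f,cx,cy=cam(n,o); x,y=(u-cx)/f,(v-cy)/f
    if n=='wrist':
        r=np.hypot(x,y)+1e-9; d=np.array([x/r*np.sin(r),y/r*np.sin(r),np.cos(r)])
    else: d=np.array([x,y,1.])
    return T[:3,3],T[:3,:3]@d
def plane(n,u,v,z,o=None):
    p,d=ray(n,u,v,o); return p+d*(z-p[2])/d[2]
E
python3 - <<'E'
from h import *
import json
for n in ['scene','top','wrist']:
    o,p,d=snap(n,n+'0')
    print(n,{k:np.round(v,4).tolist() for k,v in ctrl.calibration(n).items()})
print(o)
a=[cv2.imread(f'pics/{n}0.png') for n in ['scene','top']]
cv2.imwrite('pics/both.png',np.vstack([cv2.resize(x,(400,300)) for x in a]))
E
```

```text
pics
scene {'vertical_fov': 47.4049, 'cx': 283.3384, 'cy': 220.716, 'rvec': [1.9437, -1.1883, 0.6085], 'tvec': [-0.3607, 0.3369, 0.5734]}
top {'vertical_fov': 57.2951, 'cx': 275.0116, 'cy': 217.6601, 'rvec': [1.9462, -2.2617, 0.2581], 'tvec': [-0.0389, 0.5831, 0.8232]}
wrist {'vertical_fov': 65.7065, 'cx': 276.8448, 'cy': 206.4308, 'hand_eye': [[0.0009, -0.9696, -0.2446, 0.0648], [1.0, 0.001, -0.0001, 0.0003], [0.0003, -0.2446, 0.9696, -0.1576], [0.0, 0.0, 0.0, 1.0]]}
{'clock': 0.1, 'joint_pos': array([ 7.97600148e+01,  2.05872063e+01,  6.39564354e-01, -1.87661054e-02,
       -7.01359595e+01, -1.65071624e+01]), 'qvel': array([-0.00406612, -0.13121759,  0.01883048,  0.05167517,  0.0164129 ,
        0.00435154]), 'tau': array([-1.00160381e-03, -5.84161270e+01,  2.93750703e+01,  7.01549783e+00,
        1.01423910e-02, -4.85860551e-05]), 'tool_pos': array([0.30360506, 0.60237783, 0.22571866]), 'orientation': array([ 1.79914831e+02, -6.84121157e-03, -2.67535319e+01]), 'force': array([ 0.81957188,  0.40746038, -0.25974005]), 'moment': array([-0.03229096,  0.01076394, -0.0331298 ]), 'gripper_force': 0.0, 'opening': 0.08753769848447693}
```

View pics/top0.png

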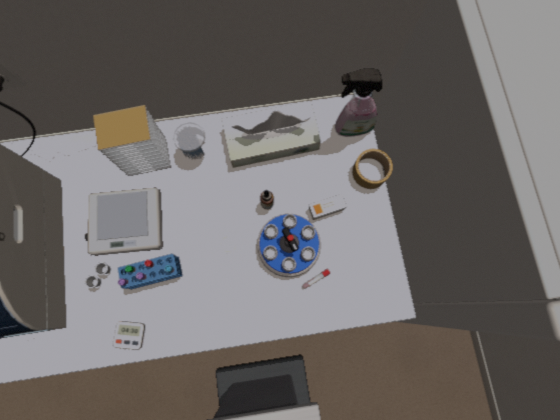

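View pics/scene0.png

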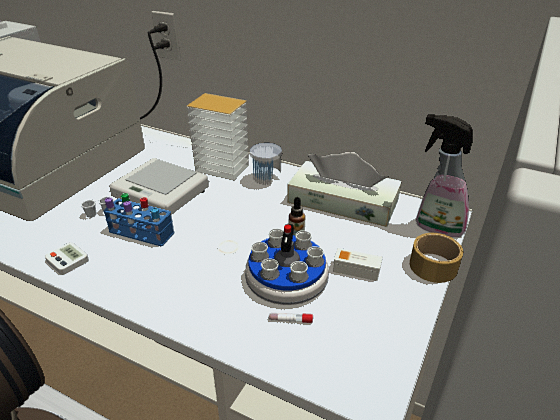

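The top view shows the carousel at about px (289,244) with the red button near (291,238) and the bar running diagonally. The bottle is at (267,199), the slide box at (328,207) and the tube at (317,278). In the scene view the button is at about (288,229) and the disc around (287,262).

```bash
cat > m.py <<'E'
from h import *
def red(n,box):
    p=cv2.imread(f'pics/{n}0.png'); x0,y0,x1,y1=box
    b,g,r=[p[y0:y1,x0:x1,i].astype(int) for i in range(3)]
    m=((r>110)&(r-g>60)&(r-b>60)); v,u=np.nonzero(m); return u.mean()+x0,v.mean()+y0,m.sum()
s=red('scene',(270,215,305,245)); t=red('top',(278,225,302,252)); print(s,t)
p1,d1=ray('scene',*s[:2]); p2,d2=ray('top',*t[:2])
k=np.linalg.lstsq(np.c_[d1,-d2],p2-p1,rcond=None)[0]; a,b=p1+k[0]*d1,p2+k[1]*d2
print('button',a,b,plane('top',*t[:2],.118),plane('scene',*s[:2],.118))
p=cv2.imread('pics/top0.png').astype(int); b,g,r=p[...,0],p[...,1],p[...,2]
m=((b-r>60)&(b>90)).astype(np.uint8); m[:, :250]=0; m[:,335:]=0
v,u=np.nonzero(m); (c,rad)=cv2.minEnclosingCircle(np.c_[u,v].astype(np.float32)); print('disc',c,rad,plane('top',*c,.048),rad)
m=((p.max(2)<60)).astype(np.uint8); m[:225]=0;m[260:]=0;m[:,:275]=0;m[:,305:]=0
v,u=np.nonzero(m); print(len(u),u.mean(),v.mean(),'darkpts'); 
w=np.array([plane('top',x,y,.107)[:2] for x,y in zip(u,v)]); q=w-w.mean(0); e=np.linalg.svd(q)[2]; print(w.mean(0),e[0],np.degrees(np.arctan2(e[0][1],e[0][0])),np.ptp(q@e.T,0))
for n,px in [('bottle',(267,199)),('box',(328,207)),('tube',(317,278)),('anal',(60,330))]: print(n,plane('top',*px,.03))
print(ctrl.get_obs()['tool_pos'])
im=cv2.imread('pics/top0.png')[195:295,235:355]; im2=cv2.imread('pics/scene0.png')[205:305,235:345]
cv2.imwrite('pics/crop.png',np.hstack([cv2.resize(im,(400,400),interpolation=2),cv2.resize(im2,(400,400),interpolation=2)]))
E
python3 m.py
```

```text
(np.float64(287.35714285714283), np.float64(226.57142857142858), np.int64(28)) (np.float64(290.2), np.float64(237.08), np.int64(25))
button [ 0.51236001 -0.15123797  0.12212014] [ 0.51109689 -0.14924649  0.12177218] [ 0.51173662 -0.14949982  0.118     ] [ 0.51724385 -0.14886021  0.118     ]
disc (288.8388671875, 243.3269500732422) 29.39165687561035 [ 0.50951812 -0.14873861  0.048     ] 29.39165687561035
233 286.9871244635193 241.4978540772532 darkpts
[ 0.50507882 -0.14179089] [-0.99774166 -0.06716823] -176.148644337588 [0.05609213 0.03604682]
bottle [ 0.62808961 -0.11435369  0.03      ]
box [ 0.58610734 -0.25781778  0.03      ]
tube [ 0.42198323 -0.20182015  0.03      ]
anal [0.39398925 0.39213438 0.03      ]
[0.30363374 0.60246347 0.22584465]
```

View pics/crop.png

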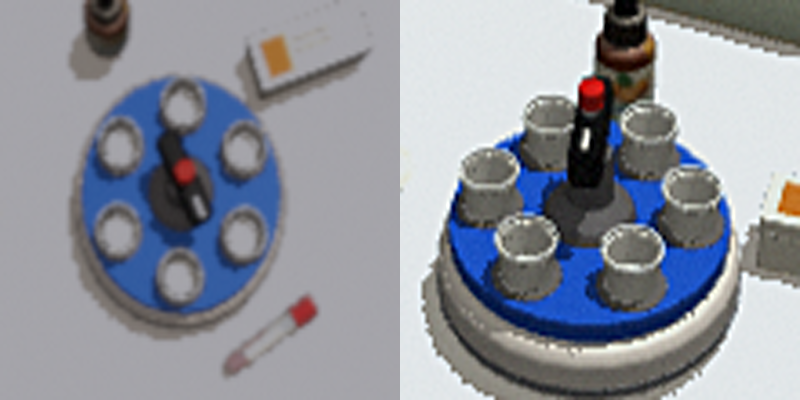

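The crop shows the bar running from about top px (284.5,230) to (298,250.5), with the button at the bar's middle. Next I'll check where the analyser stands relative to the arm, and the bar direction.

```bash
python3 - <<'E'
from h import *
a=plane('top',284.5,230,.107);b=plane('top',298,250.5,.107);print('bar',a,b,np.degrees(np.arctan2(*(b-a)[[1,0]])))
for n in ['scene','top']:
    o,p,d=snap(n); T,f,cx,cy=cam(n); v,u=np.mgrid[0:420:2,0:560:2]; z=d[::2,::2]
    P=np.stack([(u-cx)/f*z,(v-cy)/f*z,z],-1)[z>0]@T[:3,:3].T+T[:3,3]
    print(n); 
    for y0 in np.arange(.2,1.0,.1):
        print('y%.1f'%y0,[ '%.2f'%P[k][:,2].max() if (k:=(abs(P[:,0]-x0-.05)<.05)&(abs(P[:,1]-y0-.05)<.05)).sum()>3 else '  - ' for x0 in np.arange(0,1,.1)])
E
```

```text
bar [ 0.53098763 -0.14038276  0.107     ] [ 0.48201246 -0.16226993  0.107     ] -155.91997726173796
scene
y0.2 ['  - ', '  - ', '  - ', '0.02', '0.08', '0.08', '0.05', '0.18', '0.37', '0.37']
y0.3 ['  - ', '  - ', '  - ', '0.10', '0.25', '0.26', '0.26', '0.26', '0.36', '0.36']
y0.4 ['  - ', '  - ', '  - ', '0.10', '0.25', '0.26', '0.26', '0.26', '0.35', '0.35']
y0.5 ['  - ', '  - ', '  - ', '  - ', '0.11', '0.26', '0.26', '0.26', '0.34', '0.34']
y0.6 ['  - ', '  - ', '  - ', '  - ', '-0.51', '0.26', '0.26', '0.26', '0.33', '0.33']
y0.7 ['  - ', '  - ', '  - ', '  - ', '-0.52', '-0.51', '0.26', '0.26', '0.32', '0.32']
y0.8 ['  - ', '  - ', '  - ', '  - ', '-0.52', '-0.51', '-0.79', '0.26', '0.31', '0.31']
y0.9 ['  - ', '  - ', '  - ', '  - ', '  - ', '-0.51', '-0.79', '  - ', '0.30', '0.30']
top
y0.2 ['-0.79', '-0.79', '-0.00', '0.02', '0.08', '0.08', '0.05', '0.18', '0.42', '0.41']
y0.3 ['-0.79', '-0.79', '0.00', '0.12', '0.24', '0.24', '0.24', '0.24', '0.36', '0.34']
y0.4 ['-0.79', '-0.79', '0.00', '0.12', '0.21', '  - ', '  - ', '0.00', '0.20', '0.19']
y0.5 ['-0.79', '-0.79', '0.00', '0.00', '  - ', '  - ', '  - ', '  - ', '0.07', '  - ']
y0.6 ['-0.79', '-0.79', '-0.79', '  - ', '  - ', '  - ', '  - ', '  - ', '  - ', '  - ']
y0.7 ['-0.79', '-0.79', '-0.79', '  - ', '  - ', '  - ', '  - ', '  - ', '  - ', '  - ']
y0.8 ['-0.79', '-0.79', '-0.79', '  - ', '  - ', '  - ', '  - ', '  - ', '  - ', '  - ']
y0.9 ['-0.79', '-0.79', '-0.79', '  - ', '  - ', '  - ', '  - ', '  - ', '  - ', '  - ']
```

View pics/wrist0.png

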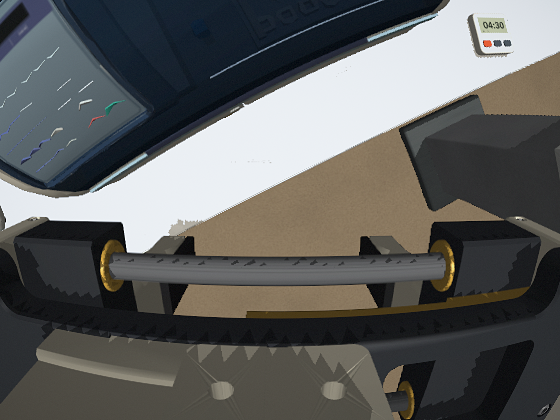

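The wrist view shows the analyser ahead of the fingers, at the top left. Its top is about 0.26 m high, so I'll rise first and then swing.

{"fn": "arm_command", "kwargs": {
  "steps": [
    {"translation": [0,0,-50],"rotation": [0,0,0],"claw": 87},
    {"translation": [0,0,-100],"rotation": [0,0,0],"claw": 87},
    {"translation": [0,0,-115],"rotation": [0,0,0],"claw": 87},
    {"translation": [40,27,-115],"rotation": [0,0,0],"claw": 87},
    {"translation": [80,54,-115],"rotation": [0,0,0],"claw": 87}
  ]
}}

```text
clock: 0.75
tool_pos: [0.3507, 0.5184, 0.3414]
orientation: [-180.0, 0.0, -26.6]
force: [0.3, 0.1, -1.7]
opening: 0.087
gripper_force: 0.0
```

{"fn": "arm_command", "kwargs": {
  "steps": [
    {"translation": [40,27,0],"rotation": [0,0,0],"claw": 87},
    {"translation": [80,54,0],"rotation": [0,0,0],"claw": 87},
    {"translation": [120,81,0],"rotation": [0,0,0],"claw": 87},
    {"translation": [160,108,0],"rotation": [0,0,0],"claw": 87},
    {"translation": [200,135,0],"rotation": [0,0,0],"claw": 87}
  ]
}}

```text
clock: 1.25
tool_pos: [0.4692, 0.3061, 0.3418]
orientation: [-180.0, -0.0, -26.7]
force: [0.1, 0.6, 0.8]
opening: 0.0867
gripper_force: 0.0
```

{"fn": "arm_command", "kwargs": {
  "steps": [
    {"translation": [24,39,0],"rotation": [0,0,-1],"claw": 87},
    {"translation": [49,78,0],"rotation": [0,0,-2],"claw": 87},
    {"translation": [73,117,0],"rotation": [0,0,-3],"claw": 87},
    {"translation": [98,156,0],"rotation": [0,0,-4],"claw": 87},
    {"translation": [122,195,0],"rotation": [0,0,-5],"claw": 87}
  ]
}}

```text
clock: 1.75
tool_pos: [0.4897, 0.0771, 0.3418]
orientation: [-180.0, -0.0, -1.5]
force: [1.6, -0.3, 0.0]
opening: 0.0871
gripper_force: 0.0
```

{"fn": "arm_command", "kwargs": {
  "steps": [
    {"translation": [6,46,10],"rotation": [0,0,-1],"claw": 87},
    {"translation": [11,91,20],"rotation": [0,0,-2],"claw": 87},
    {"translation": [17,137,40],"rotation": [0,0,-3],"claw": 87},
    {"translation": [22,183,60],"rotation": [0,0,-4],"claw": 87},
    {"translation": [28,228,60],"rotation": [0,0,-5],"claw": 87}
  ]
}}

```text
clock: 2.25
tool_pos: [0.5093, -0.1514, 0.279]
orientation: [-179.9, 0.2, 23.5]
force: [0.5, -0.3, -0.3]
opening: 0.087
gripper_force: 0.0
```

{"fn": "arm_command", "kwargs": {
  "steps": [
    {"translation": [0,0,0],"rotation": [0,0,0],"claw": 87}
  ]
}}

```text
clock: 2.35
tool_pos: [0.5103, -0.1543, 0.2804]
orientation: [-180.0, 0.1, 23.2]
force: [-0.4, -1.1, 0.1]
opening: 0.087
gripper_force: 0.0
```

```bash
python3 - <<'E'
from h import *
o,p,d=snap('wrist','w1'); print(o); np.savez('w1.npz',pos=o['tool_pos'],ori=o['orientation'])
E
```

```text
{'clock': 2.35, 'joint_pos': array([ 4.29637241e+00,  5.34713996e+00, -1.21590338e+01,  4.18619439e-02,
       -7.26366850e+01,  1.08879915e+02]), 'qvel': array([ 4.17781476e+00, -1.69117871e+00, -1.63650623e-01, -8.74137940e-01,
       -7.59247748e-03, -1.09451363e+01]), 'tau': array([ -1.90940358, -36.19314551,  29.86321628,   7.15859681,
         0.08032413,   2.42852747]), 'tool_pos': array([ 0.51028183, -0.15426902,  0.28042112]), 'orientation': array([-1.79991547e+02,  1.48095444e-01,  2.31888408e+01]), 'force': array([-0.38781242, -1.10616024,  0.10836637]), 'moment': array([-0.04650173,  0.01653146, -0.03449892]), 'gripper_force': 0.0, 'opening': 0.087020213054759}
```

View pics/w1.png

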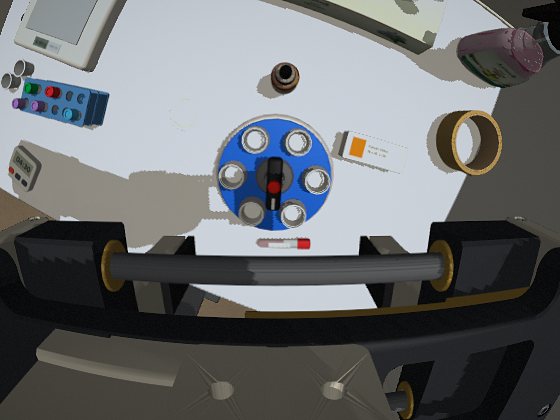

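The wrist view shows the bar almost along the image columns, with the button at about (274,187), so the yaw is nearly right. I'll measure it.

```bash
cat > w.py <<'E'
from h import *
import sys
o,p,d=snap('wrist',sys.argv[1]); p=p.astype(int); r,g,b=p[...,0],p[...,1],p[...,2]
m=((r>100)&(r-g>60)&(r-b>60)).astype(np.uint8); m[225:]=0; m[:,:225]=0; m[:,330:]=0; m[:140]=0
n,l,st,c=cv2.connectedComponentsWithStats(m)
print('comps',[(st[i].tolist(),c[i].round(1).tolist()) for i in range(1,n) if st[i][4]>8])
i=max(range(1,n),key=lambda i:st[i][4]); u,v=c[i]
B=plane('wrist',u,v,.120,o); print('button',B)
pt,dt=ray('top',290.2,237.08); pw,dw=ray('wrist',u,v,o); k=np.linalg.lstsq(np.c_[dt,-dw],pw-pt,rcond=None)[0]; print('2view',pt+k[0]*dt,pw+k[1]*dw)
D=((p.max(2)<45)&(d>0)).astype(np.uint8); D[225:]=0
y,x=np.nonzero(D); W=np.array([plane('wrist',a,bb,.107,o)[:2] for a,bb in zip(x,y)])
k=np.hypot(*(W-B[:2]).T)<.036; W=W[k]; (cc,sz,an)=cv2.minAreaRect(W.astype(np.float32)*1000); q=W-W.mean(0); e=np.linalg.svd(q,full_matrices=False)[2]
print('bar',len(W),cc,sz,an,'svd ang',np.degrees(np.arctan2(e[0][1],e[0][0]))%180,np.ptp(q@e.T,0))
mb=((b-r>60)&(b>90)).astype(np.uint8); mb[:,:205]=0; mb[:,345:]=0; mb[240:]=0;
h=cv2.convexHull(np.argwhere(mb)[:,::-1]).reshape(-1,2); P=np.array([plane('wrist',a,bb,.048,o)[:2] for a,bb in h]); 
print('disc',np.array(cv2.minEnclosingCircle((P*1000).astype(np.float32))[0]),cv2.minEnclosingCircle((P*1000).astype(np.float32))[1])
print(o['tool_pos'],o['orientation'],o['clock'])
E
python3 w.py w2
```

```text
comps [([270, 183, 11, 11, 105], [275.1, 187.9])]
button [ 0.51281291 -0.14917578  0.12      ]
2view [ 0.51208251 -0.14963678  0.11596046] [ 0.51208095 -0.14946038  0.11594835]Traceback (most recent call last):
  File "w.py", line 11, in <module>
    y,x=np.nonzero(D); W=np.array([plane('wrist',a,bb,.107,o)[:2] for a,bb in zip(x,y)])
                                   ~~~~~^^^^^^^^^^^^^^^^^^^^^
  File "h.py", line 22, in plane
    p,d=ray(n,u,v,o); return p+d*(z-p[2])/d[2]
        ~~~^^^^^^^^^
  File "h.py", line 16, in ray
    T,f,cx,cy=cam(n,o); x,y=(u-cx)/f,(v-cy)/f
              ~~~^^^^^
  File "h.py", line 9, in cam
    c=ctrl.calibration(n); f=210/np.tan(np.radians(c['vertical_fov'])/2)
ValueError: time passes only in moves, steps and waits
```

```bash
sed -i 's/^def cam/import functools\n@functools.lru_cache\ndef cal(n): return ctrl.calibration(n)\ndef cam/; s/c=ctrl.calibration(n); f/c=cal(n); f/' h.py
sed -i 's/D\[225:\]=0/D[225:]=0; D[:140]=0; D[:,:235]=0; D[:,315:]=0/' w.py; python3 w.py w3
```

```text
comps [([271, 183, 12, 12, 105], [276.3, 188.8])]
button [ 0.51267535 -0.14926205  0.12      ]
2view [ 0.51201589 -0.1496104   0.11635328] [ 0.51201427 -0.14953457  0.11634791]
bar 589 (513.5088500976562, -148.418701171875) (55.411441802978516, 19.700838088989258) 19.225675582885742 svd ang 20.46841157711043 [0.05529869 0.02004632]
disc [ 512.76379395 -149.42704773] 69.44032287597656
[ 0.51069074 -0.15103706  0.28119133] [-1.7998246e+02  3.9674320e-02  2.3054743e+01] 2.45
```

{"fn": "arm_command", "kwargs": {
  "steps": [
    {"translation": [2,-1,45],"rotation": [0,0,0.6],"claw": 87},
    {"translation": [2,-1,90],"rotation": [0,0,0.6],"claw": 87},
    {"translation": [2,-1,135],"rotation": [0,0,0.6],"claw": 87},
    {"translation": [2,-1,170],"rotation": [0,0,0.6],"claw": 87},
    {"translation": [2,-1,195],"rotation": [0,0,0.6],"claw": 87}
  ]
}}

```text
clock: 3.0
tool_pos: [0.5116, -0.1465, 0.0846]
orientation: [-180.0, 0.1, 20.3]
force: [-0.5, -0.4, 0.5]
opening: 0.0869
gripper_force: 0.0
```

{"fn": "arm_command", "kwargs": {
  "steps": [
    {"translation": [0,0,0],"rotation": [0,0,0],"claw": 60},
    {"translation": [0,0,0],"rotation": [0,0,0],"claw": 40},
    {"translation": [0,0,0],"rotation": [0,0,0],"claw": 40},
    {"translation": [0,0,0],"rotation": [0,0,0],"claw": 40}
  ]
}}

```text
clock: 3.4
tool_pos: [0.5137, -0.1478, 0.0884]
orientation: [179.9, -0.2, 20.3]
force: [0.2, -0.4, 0.4]
opening: 0.0603
gripper_force: 0.0
```

```bash
python3 - <<'E'
from h import *
o,p,d=snap('wrist','w4'); print(o['tool_pos'],o['orientation'],o['force'],o['moment'],o['opening'])
E
```

```text
[ 0.51368422 -0.14779376  0.08837231] [ 1.79940860e+02 -1.74017644e-01  2.02840438e+01] [ 0.18776209 -0.36744278  0.36607857] [-0.04492931 -0.01304248  0.03941441] 0.06028067464942036
```

View pics/w4.png

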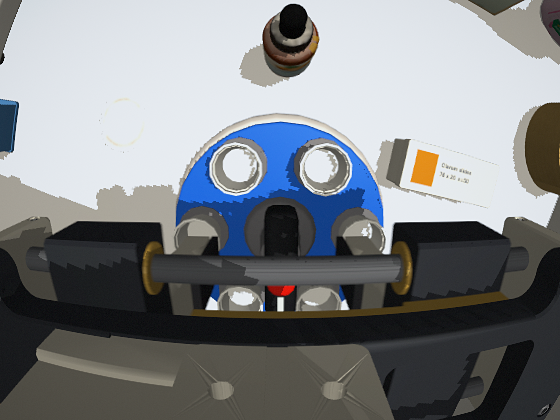

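The bar lies centred between the fingers (columns 265–300, fingers at about 197 and 362), so I'll close.

{"fn": "arm_command", "kwargs": {
  "steps": [
    {"translation": [0,0,0],"rotation": [0,0,0],"claw": 10},
    {"translation": [0,0,0],"rotation": [0,0,0],"claw": 10},
    {"translation": [0,0,0],"rotation": [0,0,0],"claw": 10},
    {"translation": [0,0,0],"rotation": [0,0,0],"claw": 10},
    {"translation": [0,0,0],"rotation": [0,0,0],"claw": 10}
  ]
}}

```text
clock: 3.95
tool_pos: [0.5129, -0.1492, 0.0867]
orientation: [179.9, -0.0, 20.3]
force: [8.8, -30.9, -18.2]
opening: 0.0166
gripper_force: 16.3
```

{"fn": "arm_command", "kwargs": {
  "steps": [
    {"translation": [0,0,0],"rotation": [0,0,0],"claw": 8},
    {"translation": [0,0,0],"rotation": [0,0,0],"claw": 8},
    {"translation": [0,0,0],"rotation": [0,0,0],"claw": 8},
    {"translation": [0,0,0],"rotation": [0,0,0],"claw": 8},
    {"translation": [0,0,0],"rotation": [0,0,0],"claw": 8}
  ]
}}

```text
clock: 4.45
tool_pos: [0.513, -0.1498, 0.0866]
orientation: [179.9, 0.0, 20.3]
force: [4.8, -11.9, -4.7]
opening: 0.0156
gripper_force: 30.0
```

```bash
cat > s.py <<'E'
from h import *
o=ctrl.get_obs(); print(*[np.round(o[k],4) for k in ('clock','tool_pos','orientation','force','moment','opening','gripper_force')], o['tau'][5].round(3), o['joint_pos'].round(2))
E
python3 s.py
```

```text
4.45 [ 0.513  -0.1498  0.0866] [1.79877e+02 9.70000e-03 2.02533e+01] [  4.7887 -11.8679  -4.6608] [-4.2233 -1.2984 -0.0288] 0.0156 29.9986 0.068 [  4.85  15.22 -27.6    0.17 -47.16 105.3 ]
```

{"fn": "arm_command", "kwargs": {
  "steps": [
    {"translation": [0,1,0],"rotation": [0,0,0],"claw": 8},
    {"translation": [0,1,0],"rotation": [0,0,0.5],"claw": 8},
    {"translation": [0,1,0],"rotation": [0,0,1],"claw": 8},
    {"translation": [0,1,0],"rotation": [0,0,1],"claw": 8}
  ]
}}

```text
clock: 4.85
tool_pos: [0.513, -0.1498, 0.0866]
orientation: [179.9, 0.0, 15.2]
force: [1.7, -6.1, -1.9]
opening: 0.0158
gripper_force: 30.0
```

```bash
python3 s.py
```

```text
4.85 [ 0.513  -0.1498  0.0866] [1.799427e+02 4.600000e-03 1.517130e+01] [ 1.7457 -6.1078 -1.8926] [-2.1736 -0.6539 -0.0268] 0.0158 29.9952 -0.505 [ 4.7900e+00  1.5250e+01 -2.7520e+01  8.0000e-02 -4.7230e+01  1.0033e+02]
```

{"fn": "arm_command", "kwargs": {
  "steps": [
    {"translation": [0,0,0],"rotation": [0,0,0.5],"claw": 8},
    {"translation": [0,0,0],"rotation": [0,0,1],"claw": 8},
    {"translation": [0,0,0],"rotation": [0,0,1],"claw": 8}
  ]
}}

```text
clock: 5.15
tool_pos: [0.513, -0.1499, 0.0866]
orientation: [179.9, 0.0, 10.2]
force: [1.6, -6.1, -1.8]
opening: 0.0161
gripper_force: 30.0
```

```bash
python3 s.py
```

```text
5.15 [ 0.513  -0.1499  0.0866] [1.799409e+02 3.600000e-03 1.017040e+01] [ 1.6014 -6.1272 -1.8364] [-2.1116 -0.5934 -0.1002] 0.0161 29.9958 -0.49 [ 4.790e+00  1.524e+01 -2.753e+01  8.000e-02 -4.723e+01  9.533e+01]
```

{"fn": "arm_command", "kwargs": {
  "steps": [
    {"translation": [0,1,0],"rotation": [0,0,0.4],"claw": 8},
    {"translation": [0,1,0],"rotation": [0,0,0.8],"claw": 8},
    {"translation": [0,1,0],"rotation": [0,0,0.8],"claw": 8}
  ]
}}

```text
clock: 5.45
tool_pos: [0.513, -0.1499, 0.0866]
orientation: [-180.0, -0.0, 6.2]
force: [-0.7, 0.2, 0.3]
opening: 0.0159
gripper_force: 30.0
```

```bash
python3 s.py
```

```text
5.45 [ 0.513  -0.1499  0.0866] [-1.799899e+02 -5.400000e-03  6.219500e+00] [-0.6844  0.1798  0.2775] [ 0.2845 -0.0122 -0.0282] 0.0159 29.995 -0.464 [ 4.730e+00  1.526e+01 -2.746e+01 -1.000e-02 -4.727e+01  9.150e+01]
```

{"fn": "arm_command", "kwargs": {
  "steps": [
    {"translation": [0,0,0],"rotation": [0,0,0.4],"claw": 8},
    {"translation": [0,0,0],"rotation": [0,0,0.8],"claw": 8},
    {"translation": [0,0,0],"rotation": [0,0,0.8],"claw": 8}
  ]
}}

```text
clock: 5.75
tool_pos: [0.513, -0.1499, 0.0866]
orientation: [-180.0, -0.0, 2.3]
force: [-0.3, 1.1, 0.8]
opening: 0.0158
gripper_force: 30.0
```

```bash
python3 s.py
```

```text
5.75 [ 0.513  -0.1499  0.0866] [-1.799934e+02 -6.300000e-03  2.279300e+00] [-0.2747  1.0514  0.784 ] [ 0.4304 -0.0206 -0.0108] 0.0158 29.9953 -0.48 [ 4.740e+00  1.526e+01 -2.747e+01 -1.000e-02 -4.727e+01  8.755e+01]
```

{"fn": "arm_command", "kwargs": {
  "steps": [
    {"translation": [0,0,0],"rotation": [0,0,0.4],"claw": 8},
    {"translation": [0,0,0],"rotation": [0,0,0.8],"claw": 8},
    {"translation": [0,0,0],"rotation": [0,0,0.8],"claw": 8}
  ]
}}

```text
clock: 6.05
tool_pos: [0.5131, -0.1499, 0.0866]
orientation: [-180.0, -0.0, -1.7]
force: [-0.3, 2.4, -0.1]
opening: 0.0155
gripper_force: 30.0
```

```bash
python3 s.py
```

```text
6.05 [ 0.5131 -0.1499  0.0866] [-1.799928e+02 -7.700000e-03 -1.688100e+00] [-0.3408  2.4486 -0.1106] [ 0.514  -0.0259 -0.0082] 0.0155 29.9949 -0.462 [ 4.740e+00  1.526e+01 -2.747e+01 -1.000e-02 -4.727e+01  8.358e+01]
```

{"fn": "arm_command", "kwargs": {
  "steps": [
    {"translation": [0,0,0],"rotation": [0,0,0.4],"claw": 8},
    {"translation": [0,0,0],"rotation": [0,0,0.8],"claw": 8},
    {"translation": [0,0,0],"rotation": [0,0,0.8],"claw": 8}
  ]
}}

```text
clock: 6.35
tool_pos: [0.5131, -0.1499, 0.0866]
orientation: [-180.0, -0.0, -5.7]
force: [0.1, 1.7, 1.3]
opening: 0.0159
gripper_force: 30.0
```

```bash
python3 s.py
```

```text
6.35 [ 0.5131 -0.1499  0.0866] [-1.799889e+02 -1.170000e-02 -5.670200e+00] [0.1461 1.6933 1.2605] [ 0.6504 -0.1032 -0.0044] 0.0159 29.9954 -0.483 [ 4.730e+00  1.526e+01 -2.747e+01 -1.000e-02 -4.726e+01  7.960e+01]
```

{"fn": "arm_command", "kwargs": {
  "steps": [
    {"translation": [0,0,0],"rotation": [0,0,0.4],"claw": 8},
    {"translation": [0,0,0],"rotation": [0,0,0.8],"claw": 8},
    {"translation": [0,0,0],"rotation": [0,0,0.8],"claw": 8}
  ]
}}

```text
clock: 6.65
tool_pos: [0.513, -0.1499, 0.0866]
orientation: [-180.0, -0.0, -9.7]
force: [0.7, 1.6, 1.0]
opening: 0.0157
gripper_force: 30.0
```

```bash
python3 s.py
```

```text
6.65 [ 0.513  -0.1499  0.0866] [-1.799897e+02 -5.600000e-03 -9.658800e+00] [0.7123 1.609  1.0475] [ 0.7629 -0.1326 -0.0329] 0.0157 29.995 -0.467 [ 4.730e+00  1.526e+01 -2.747e+01 -1.000e-02 -4.726e+01  7.561e+01]
```

{"fn": "arm_command", "kwargs": {
  "steps": [
    {"translation": [0,0,0],"rotation": [0,0,0.4],"claw": 8},
    {"translation": [0,0,0],"rotation": [0,0,0.8],"claw": 8},
    {"translation": [0,0,0],"rotation": [0,0,0.8],"claw": 8}
  ]
}}

```text
clock: 6.95
tool_pos: [0.513, -0.1499, 0.0866]
orientation: [-180.0, -0.0, -13.7]
force: [0.5, 2.9, 0.5]
opening: 0.0158
gripper_force: 30.0
```

```bash
python3 s.py
```

```text
6.95 [ 0.513  -0.1499  0.0866] [-1.799891e+02 -7.700000e-03 -1.365170e+01] [0.5121 2.8899 0.5052] [ 0.8782 -0.0912 -0.0456] 0.0158 29.9952 -0.46 [ 4.730e+00  1.526e+01 -2.747e+01 -1.000e-02 -4.726e+01  7.162e+01]
```

{"fn": "arm_command", "kwargs": {
  "steps": [
    {"translation": [0,0,0],"rotation": [0,0,0.4],"claw": 8},
    {"translation": [0,0,0],"rotation": [0,0,0.8],"claw": 8},
    {"translation": [0,0,0],"rotation": [0,0,0.8],"claw": 8}
  ]
}}

```text
clock: 7.25
tool_pos: [0.5131, -0.1499, 0.0866]
orientation: [-180.0, -0.0, -17.6]
force: [0.6, 3.0, 0.1]
opening: 0.0159
gripper_force: 30.0
```

```bash
python3 s.py
```

```text
7.25 [ 0.5131 -0.1499  0.0866] [-1.799878e+02 -8.900000e-03 -1.764460e+01] [0.6436 3.043  0.0866] [ 1.0279 -0.2017  0.0142] 0.0159 29.9951 -0.474 [ 4.740e+00  1.525e+01 -2.747e+01 -1.000e-02 -4.726e+01  6.763e+01]
```

{"fn": "arm_command", "kwargs": {
  "steps": [
    {"translation": [0,0,0],"rotation": [0,0,0.4],"claw": 8},
    {"translation": [0,0,0],"rotation": [0,0,0.8],"claw": 8},
    {"translation": [0,0,0],"rotation": [0,0,0.8],"claw": 8}
  ]
}}

```text
clock: 7.55
tool_pos: [0.513, -0.1499, 0.0866]
orientation: [-180.0, -0.0, -21.6]
force: [-0.5, 2.8, 1.5]
opening: 0.0154
gripper_force: 30.0
```

```bash
python3 s.py
```

```text
7.55 [ 0.513  -0.1499  0.0866] [-1.799875e+02 -6.100000e-03 -2.164400e+01] [-0.528   2.8229  1.5232] [ 1.1784 -0.019  -0.0103] 0.0154 29.9951 -0.453 [ 4.740e+00  1.526e+01 -2.747e+01 -1.000e-02 -4.726e+01  6.363e+01]
```

{"fn": "arm_command", "kwargs": {
  "steps": [
    {"translation": [0,0,0],"rotation": [0,0,0.4],"claw": 8},
    {"translation": [0,0,0],"rotation": [0,0,0.8],"claw": 8},
    {"translation": [0,0,0],"rotation": [0,0,0.8],"claw": 8}
  ]
}}

```text
clock: 7.85
tool_pos: [0.513, -0.1499, 0.0866]
orientation: [-180.0, -0.0, -25.6]
force: [-0.4, 2.2, 2.0]
opening: 0.0159
gripper_force: 30.0
```

```bash
python3 s.py
```

```text
7.85 [ 0.513  -0.1499  0.0866] [-1.799879e+02 -2.600000e-03 -2.564320e+01] [-0.4451  2.2079  2.0318] [ 1.2936 -0.0644 -0.1062] 0.0159 29.9963 -0.375 [ 4.740e+00  1.526e+01 -2.747e+01 -1.000e-02 -4.726e+01  5.963e+01]
```

{"fn": "arm_command", "kwargs": {
  "steps": [
    {"translation": [0,0,0],"rotation": [0,0,0.4],"claw": 8},
    {"translation": [0,0,0],"rotation": [0,0,0.8],"claw": 8},
    {"translation": [0,0,0],"rotation": [0,0,0.8],"claw": 8}
  ]
}}

```text
clock: 8.15
tool_pos: [0.513, -0.1499, 0.0865]
orientation: [-180.0, -0.0, -29.6]
force: [1.1, 2.8, 0.8]
opening: 0.0159
gripper_force: 30.0
```

```bash
python3 s.py
```

```text
8.15 [ 0.513  -0.1499  0.0865] [-1.799869e+02 -1.000000e-04 -2.964790e+01] [1.0525 2.798  0.8183] [ 1.3244 -0.2154 -0.0452] 0.0159 29.9989 -0.353 [ 4.730e+00  1.526e+01 -2.747e+01 -1.000e-02 -4.726e+01  5.563e+01]
```

{"fn": "arm_command", "kwargs": {
  "steps": [
    {"translation": [0,0,0],"rotation": [0,0,0.4],"claw": 8},
    {"translation": [0,0,0],"rotation": [0,0,0.8],"claw": 8},
    {"translation": [0,0,0],"rotation": [0,0,0.8],"claw": 8}
  ]
}}

```text
clock: 8.45
tool_pos: [0.5131, -0.1499, 0.0866]
orientation: [-180.0, -0.0, -33.6]
force: [2.0, 3.7, 1.3]
opening: 0.016
gripper_force: 30.0
```

```bash
python3 s.py
```

```text
8.45 [ 0.5131 -0.1499  0.0866] [-1.79987e+02 -4.50000e-03 -3.36369e+01] [2.0021 3.7008 1.3261] [ 1.4562 -0.1119 -0.0342] 0.016 29.9963 -0.421 [ 4.730e+00  1.526e+01 -2.747e+01 -1.000e-02 -4.726e+01  5.164e+01]
```

{"fn": "arm_command", "kwargs": {
  "steps": [
    {"translation": [0,0,0],"rotation": [0,0,0.4],"claw": 8},
    {"translation": [0,0,0],"rotation": [0,0,0.8],"claw": 8},
    {"translation": [0,0,0],"rotation": [0,0,0.8],"claw": 8}
  ]
}}

```text
clock: 8.75
tool_pos: [0.5131, -0.1499, 0.0866]
orientation: [-180.0, -0.0, -37.6]
force: [0.2, 4.0, 0.8]
opening: 0.0155
gripper_force: 30.0
```

```bash
python3 s.py
```

```text
8.75 [ 0.5131 -0.1499  0.0866] [-1.799901e+02 -4.900000e-03 -3.762580e+01] [0.1605 3.9506 0.8463] [ 1.5452 -0.222   0.01  ] 0.0155 29.9956 -0.485 [ 4.740e+00  1.526e+01 -2.747e+01 -1.000e-02 -4.726e+01  4.764e+01]
```

{"fn": "arm_command", "kwargs": {
  "steps": [
    {"translation": [0,0,0],"rotation": [0,0,0.2],"claw": 8},
    {"translation": [0,0,0],"rotation": [0,0,0.5],"claw": 8},
    {"translation": [0,0,0],"rotation": [0,0,0.5],"claw": 8}
  ]
}}

```text
clock: 9.05
tool_pos: [0.513, -0.1499, 0.0866]
orientation: [-180.0, -0.0, -40.3]
force: [0.6, 4.7, 1.1]
opening: 0.016
gripper_force: 30.0
```

```bash
python3 s.py
```

```text
9.05 [ 0.513  -0.1499  0.0866] [-1.799875e+02 -2.000000e-03 -4.028280e+01] [0.6478 4.7461 1.1359] [ 1.8308 -0.2653 -0.0651] 0.016 29.9961 -0.338 [ 4.730e+00  1.526e+01 -2.747e+01 -1.000e-02 -4.726e+01  4.499e+01]
```

{"fn": "arm_command", "kwargs": {
  "steps": [
    {"translation": [0,0,0],"rotation": [0,0,0.2],"claw": 8},
    {"translation": [0,0,0],"rotation": [0,0,0.5],"claw": 8},
    {"translation": [0,0,0],"rotation": [0,0,0.5],"claw": 8}
  ]
}}

```text
clock: 9.35
tool_pos: [0.5131, -0.1499, 0.0866]
orientation: [-180.0, -0.0, -42.8]
force: [0.3, 4.6, 0.6]
opening: 0.0154
gripper_force: 30.0
```

```bash
python3 s.py
```

```text
9.35 [ 0.5131 -0.1499  0.0866] [-1.799853e+02 -3.200000e-03 -4.280940e+01] [0.2568 4.566  0.6289] [ 1.8913 -0.2966 -0.0047] 0.0154 29.9956 -0.328 [ 4.730e+00  1.526e+01 -2.747e+01 -1.000e-02 -4.726e+01  4.246e+01]
```

{"fn": "arm_command", "kwargs": {
  "steps": [
    {"translation": [0,0,0],"rotation": [0,0,0.4],"claw": 8},
    {"translation": [0,0,0],"rotation": [0,0,0.8],"claw": 8},
    {"translation": [0,0,0],"rotation": [0,0,0.8],"claw": 8}
  ]
}}

```text
clock: 9.65
tool_pos: [0.5131, -0.1499, 0.0866]
orientation: [-180.0, -0.0, -46.8]
force: [0.2, 5.0, 1.2]
opening: 0.0155
gripper_force: 30.0
```

```bash
python3 s.py
```

```text
9.65 [ 0.5131 -0.1499  0.0866] [-1.79984e+02 -2.00000e-03 -4.68323e+01] [0.212  5.0482 1.2353] [ 1.9592 -0.2821  0.0037] 0.0155 29.9951 -0.431 [ 4.730e+00  1.526e+01 -2.747e+01 -1.000e-02 -4.726e+01  3.844e+01]
```

{"fn": "arm_command", "kwargs": {
  "steps": [
    {"translation": [0,0,0],"rotation": [0,0,0.4],"claw": 8},
    {"translation": [0,0,0],"rotation": [0,0,0.8],"claw": 8},
    {"translation": [0,0,0],"rotation": [0,0,0.8],"claw": 8}
  ]
}}

```text
clock: 9.95
tool_pos: [0.5131, -0.1499, 0.0866]
orientation: [-180.0, -0.0, -50.8]
force: [1.4, 6.0, 1.2]
opening: 0.0157
gripper_force: 30.0
```

```bash
python3 s.py
```

```text
9.95 [ 0.5131 -0.1499  0.0866] [-1.79983e+02 -1.60000e-03 -5.08272e+01] [1.4333 6.0114 1.224 ] [ 1.9795 -0.2896 -0.0298] 0.0157 29.9954 -0.415 [ 4.730e+00  1.526e+01 -2.747e+01 -1.000e-02 -4.726e+01  3.445e+01]
```

{"fn": "arm_command", "kwargs": {
  "steps": [
    {"translation": [0,0,0],"rotation": [0,0,0.4],"claw": 8},
    {"translation": [0,0,0],"rotation": [0,0,0.8],"claw": 8},
    {"translation": [0,0,0],"rotation": [0,0,0.8],"claw": 8}
  ]
}}

```text
clock: 10.25
tool_pos: [0.513, -0.1499, 0.0866]
orientation: [-180.0, 0.0, -54.8]
force: [0.5, 4.5, 1.6]
opening: 0.0159
gripper_force: 30.0
```

```bash
python3 s.py
```

```text
10.25 [ 0.513  -0.1499  0.0866] [-1.799854e+02  3.300000e-03 -5.483090e+01] [0.4851 4.4716 1.6103] [ 1.9027 -0.3032 -0.0083] 0.0159 29.9953 -0.429 [ 4.730e+00  1.526e+01 -2.747e+01 -1.000e-02 -4.726e+01  3.045e+01]
```

{"fn": "arm_command", "kwargs": {
  "steps": [
    {"translation": [0,0,0],"rotation": [0,0,0.4],"claw": 8},
    {"translation": [0,0,0],"rotation": [0,0,0.8],"claw": 8},
    {"translation": [0,0,0],"rotation": [0,0,0.8],"claw": 8}
  ]
}}

```text
clock: 10.55
tool_pos: [0.5131, -0.1499, 0.0866]
orientation: [-180.0, 0.0, -58.8]
force: [0.7, 5.0, 0.9]
opening: 0.0157
gripper_force: 30.0
```

```bash
python3 s.py
```

```text
10.55 [ 0.5131 -0.1499  0.0866] [-1.799792e+02  1.200000e-03 -5.882930e+01] [0.7292 5.0385 0.8927] [ 1.938  -0.3186 -0.0491] 0.0157 29.9954 -0.392 [ 4.730e+00  1.526e+01 -2.747e+01 -1.000e-02 -4.726e+01  2.645e+01]
```

```bash
cat > a.py <<'E'
from h import *
M=[]
for i in range(6):
    ctrl.snapshot('wrist'); o=ctrl.get_obs(); M.append(np.r_[o['orientation'][2],o['moment'],o['tau'][5],o['force']])
M=np.array(M); print(o['clock'],'yaw %.3f Mz %.4f sd %.4f tau6 %.4f (sd %.3f)'%(M[:,0].mean(),M[:,3].mean(),M[:,3].std(),M[:,4].mean(),M[:,4].std()),'F',M[:,5:].mean(0).round(2),'Mxy',M[:,1:3].mean(0).round(2))
E
python3 a.py
```

```text
10.85 yaw -58.767 Mz -0.0485 sd 0.0215 tau6 0.0074 (sd 0.057) F [0.19 4.92 0.82] Mxy [ 1.99 -0.28]
```

{"fn": "arm_command", "kwargs": {
  "steps": [
    {"translation": [0,0,0],"rotation": [0,0,0.4],"claw": 8},
    {"translation": [0,0,0],"rotation": [0,0,0.8],"claw": 8}
  ]
}}

```text
clock: 11.05
tool_pos: [0.5131, -0.1499, 0.0866]
orientation: [-180.0, 0.0, -62.8]
force: [0.2, 4.6, 2.4]
opening: 0.0154
gripper_force: 30.0
```

```bash
python3 a.py
```

```text
11.35 yaw -62.805 Mz -0.0185 sd 0.0505 tau6 -0.0645 (sd 0.233) F [0.68 5.3  1.33] Mxy [ 1.97 -0.32]
```

{"fn": "arm_command", "kwargs": {
  "steps": [
    {"translation": [0,0,0],"rotation": [0,0,-1],"claw": 8},
    {"translation": [0,0,0],"rotation": [0,0,-2],"claw": 8},
    {"translation": [0,0,0],"rotation": [0,0,-3],"claw": 8},
    {"translation": [0,0,0],"rotation": [0,0,-3.8],"claw": 8}
  ]
}}

```text
clock: 11.75
tool_pos: [0.5131, -0.1499, 0.0866]
orientation: [-180.0, -0.0, -43.6]
force: [0.9, 5.4, 1.0]
opening: 0.0156
gripper_force: 30.0
```

```bash
python3 a.py
```

```text
12.05 yaw -43.648 Mz 0.0537 sd 0.0702 tau6 0.0596 (sd 0.469) F [0.75 5.44 0.75] Mxy [ 1.97 -0.28]
```

{"fn": "arm_command", "kwargs": {
  "steps": [
    {"translation": [0,0,0],"rotation": [0,0,-0.6],"claw": 8},
    {"translation": [0,0,0],"rotation": [0,0,-1.2],"claw": 8}
  ]
}}

```text
clock: 12.25
tool_pos: [0.5131, -0.1499, 0.0866]
orientation: [-180.0, -0.0, -37.6]
force: [1.3, 4.8, 0.3]
opening: 0.0157
gripper_force: 30.0
```

```bash
python3 a.py
```

```text
12.55 yaw -37.667 Mz 0.1388 sd 0.0608 tau6 -0.0666 (sd 0.342) F [0.63 4.97 0.78] Mxy [ 1.94 -0.28]
```

{"fn": "arm_command", "kwargs": {
  "steps": [
    {"translation": [0,0,0],"rotation": [0,0,-0.6],"claw": 8},
    {"translation": [0,0,0],"rotation": [0,0,-1.2],"claw": 8}
  ]
}}

```text
clock: 12.75
tool_pos: [0.5131, -0.15, 0.0866]
orientation: [-180.0, -0.0, -31.7]
force: [0.9, 4.4, 0.7]
opening: 0.0159
gripper_force: 30.1
```

```bash
python3 a.py
```

```text
13.05 yaw -31.725 Mz -0.0677 sd 0.0324 tau6 0.1751 (sd 0.362) F [0.25 5.47 1.26] Mxy [ 1.95 -0.27]
```

{"fn": "arm_command", "kwargs": {
  "steps": [
    {"translation": [0,0,0],"rotation": [0,0,-0.6],"claw": 8},
    {"translation": [0,0,0],"rotation": [0,0,-0.6],"claw": 8},
    {"translation": [0,0,0],"rotation": [0,0,-0.6],"claw": 8}
  ]
}}

```text
clock: 13.35
tool_pos: [0.513, -0.1499, 0.0866]
orientation: [-180.0, -0.0, -28.8]
force: [0.5, 4.9, 1.4]
opening: 0.0157
gripper_force: 30.0
```

```bash
python3 a.py
```

```text
13.65 yaw -28.800 Mz -0.0258 sd 0.0074 tau6 0.0462 (sd 0.005) F [0.84 4.84 0.75] Mxy [ 1.95 -0.26]
```

{"fn": "arm_command", "kwargs": {
  "steps": [
    {"translation": [0,0,0],"rotation": [0,0,-0.6],"claw": 8},
    {"translation": [0,0,0],"rotation": [0,0,-0.6],"claw": 8},
    {"translation": [0,0,0],"rotation": [0,0,-0.6],"claw": 8}
  ]
}}

```text
clock: 13.95
tool_pos: [0.5131, -0.15, 0.0866]
orientation: [-180.0, -0.0, -25.8]
force: [0.8, 5.0, 0.9]
opening: 0.0159
gripper_force: 30.0
```

```bash
python3 a.py
```

```text
14.25 yaw -25.808 Mz -0.1115 sd 0.0292 tau6 0.1184 (sd 0.006) F [0.29 5.27 1.25] Mxy [ 1.92 -0.26]
```

{"fn": "arm_command", "kwargs": {
  "steps": [
    {"translation": [0,0,0],"rotation": [0,0,-0.6],"claw": 8},
    {"translation": [0,0,0],"rotation": [0,0,-1.2],"claw": 8},
    {"translation": [0,0,0],"rotation": [0,0,-1.2],"claw": 8}
  ]
}}

```text
clock: 14.55
tool_pos: [0.513, -0.1499, 0.0866]
orientation: [-180.0, -0.0, -19.7]
force: [0.6, 5.6, -0.1]
opening: 0.0159
gripper_force: 30.0
```

```bash
python3 a.py
```

```text
14.85 yaw -19.789 Mz -0.0007 sd 0.0175 tau6 0.0499 (sd 0.089) F [0.68 4.88 1.65] Mxy [ 1.91 -0.31]
```

{"fn": "arm_command", "kwargs": {
  "steps": [
    {"translation": [0,0,0],"rotation": [0,0,1],"claw": 8},
    {"translation": [0,0,0],"rotation": [0,0,2],"claw": 8},
    {"translation": [0,0,0],"rotation": [0,0,2.6],"claw": 8},
    {"translation": [0,0,0],"rotation": [0,0,2.6],"claw": 8}
  ]
}}

```text
clock: 15.25
tool_pos: [0.513, -0.15, 0.0866]
orientation: [-180.0, -0.0, -32.9]
force: [0.1, 5.7, 0.9]
opening: 0.0158
gripper_force: 30.0
```

```bash
python3 a.py
```

```text
15.55 yaw -32.824 Mz -0.1748 sd 0.0191 tau6 0.1487 (sd 0.086) F [0.47 4.92 1.03] Mxy [ 1.94 -0.29]
```

{"fn": "arm_command", "kwargs": {
  "steps": [
    {"translation": [0,0,0],"rotation": [0,0,0.4],"claw": 8},
    {"translation": [0,0,0],"rotation": [0,0,0.4],"claw": 8},
    {"translation": [0,0,0],"rotation": [0,0,0.4],"claw": 8}
  ]
}}

```text
clock: 15.85
tool_pos: [0.5131, -0.1499, 0.0866]
orientation: [-180.0, -0.0, -34.8]
force: [-0.1, 4.8, 0.8]
opening: 0.0156
gripper_force: 30.0
```

```bash
python3 a.py
```

```text
16.15 yaw -34.788 Mz 0.0727 sd 0.0192 tau6 -0.0611 (sd 0.003) F [0.67 4.82 0.92] Mxy [ 1.97 -0.31]
```

{"fn": "arm_command", "kwargs": {
  "steps": [
    {"translation": [0,0,0],"rotation": [0,0,0.4],"claw": 8},
    {"translation": [0,0,0],"rotation": [0,0,0.4],"claw": 8},
    {"translation": [0,0,0],"rotation": [0,0,0.4],"claw": 8}
  ]
}}

```text
clock: 16.45
tool_pos: [0.5131, -0.1499, 0.0866]
orientation: [-180.0, -0.0, -36.8]
force: [-0.6, 5.9, 1.5]
opening: 0.0159
gripper_force: 30.0
```

```bash
python3 a.py
```

```text
16.75 yaw -36.777 Mz 0.1750 sd 0.0221 tau6 -0.1691 (sd 0.004) F [0.53 4.97 1.06] Mxy [ 2.   -0.29]
```

{"fn": "arm_command", "kwargs": {
  "steps": [
    {"translation": [0,0,0],"rotation": [0,0,0.4],"claw": 8},
    {"translation": [0,0,0],"rotation": [0,0,0.4],"claw": 8},
    {"translation": [0,0,0],"rotation": [0,0,0.4],"claw": 8}
  ]
}}

```text
clock: 17.05
tool_pos: [0.5131, -0.1499, 0.0866]
orientation: [-180.0, -0.0, -38.8]
force: [0.5, 6.0, 1.1]
opening: 0.0153
gripper_force: 30.0
```

```bash
python3 a.py
```

```text
17.35 yaw -38.789 Mz 0.0424 sd 0.0183 tau6 -0.0530 (sd 0.003) F [0.54 4.95 1.11] Mxy [ 2.   -0.31]
```

{"fn": "arm_command", "kwargs": {
  "steps": [
    {"translation": [0,0,0],"rotation": [0,0,0.4],"claw": 8},
    {"translation": [0,0,0],"rotation": [0,0,0.4],"claw": 8},
    {"translation": [0,0,0],"rotation": [0,0,0.4],"claw": 8}
  ]
}}

```text
clock: 17.65
tool_pos: [0.5131, -0.1499, 0.0866]
orientation: [-180.0, -0.0, -40.8]
force: [0.6, 5.6, 0.7]
opening: 0.0155
gripper_force: 30.0
```

```bash
python3 a.py
```

```text
17.95 yaw -40.789 Mz 0.0614 sd 0.0259 tau6 -0.0691 (sd 0.003) F [0.78 5.1  0.97] Mxy [ 1.99 -0.28]
```

The averaged torque changes sign near yaw −34° to −35° (it pulls at −32.8, resists at −36.8). I'll return there and let go.

{"fn": "arm_command", "kwargs": {
  "steps": [
    {"translation": [0,0,0],"rotation": [0,0,-0.6],"claw": 8},
    {"translation": [0,0,0],"rotation": [0,0,-1.25],"claw": 8},
    {"translation": [0,0,0],"rotation": [0,0,-1.25],"claw": 8},
    {"translation": [0,0,0],"rotation": [0,0,-1.25],"claw": 30},
    {"translation": [0,0,0],"rotation": [0,0,-1.25],"claw": 50}
  ]
}}

```text
clock: 18.45
tool_pos: [0.5125, -0.1505, 0.0864]
orientation: [179.9, 0.0, -34.5]
force: [0.2, 0.5, 0.0]
opening: 0.0268
gripper_force: 0.0
```

{"fn": "arm_command", "kwargs": {
  "steps": [
    {"translation": [0,0,0],"rotation": [0,0,0],"claw": 50},
    {"translation": [0,0,0],"rotation": [0,0,0],"claw": 50},
    {"translation": [0,0,0],"rotation": [0,0,0],"claw": 50},
    {"translation": [0,0,0],"rotation": [0,0,0],"claw": 50},
    {"translation": [0,0,0],"rotation": [0,0,0],"claw": 50}
  ]
}}

```text
clock: 18.95
tool_pos: [0.513, -0.1501, 0.0866]
orientation: [180.0, 0.0, -34.5]
force: [0.5, -0.7, 0.7]
opening: 0.0499
gripper_force: 0.0
```

```bash
python3 a.py; python3 -c "
from h import *
snap('wrist','w5')"
```

```text
19.25 yaw -34.494 Mz 0.0093 sd 0.0179 tau6 -0.0004 (sd 0.000) F [-0.34 -0.04 -0.01] Mxy [0.01 0.01]
```

View pics/w5.png

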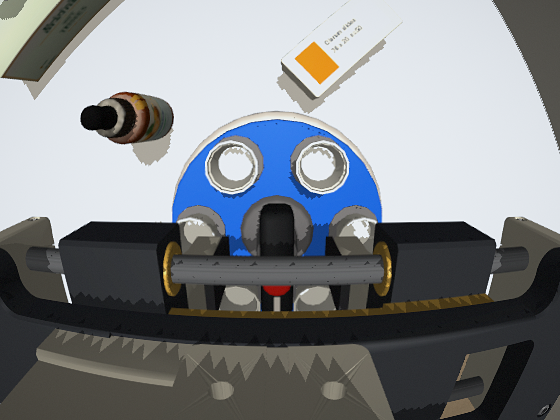

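The bar at column 276 is still aligned with the tool after release, with the cups level at row 165. It rests near yaw −34.5. Next I rise, close the fingers and approach the button.

{"fn": "arm_command", "kwargs": {
  "steps": [
    {"translation": [0,0,-35],"rotation": [0,0,0],"claw": 50},
    {"translation": [0,0,-65],"rotation": [0,0,0],"claw": 50},
    {"translation": [0,0,-65],"rotation": [0,0,0],"claw": 30},
    {"translation": [0,0,-65],"rotation": [0,0,0],"claw": 0},
    {"translation": [0,0,-65],"rotation": [0,0,0],"claw": 0}
  ]
}}

```text
clock: 19.8
tool_pos: [0.5123, -0.1499, 0.1508]
orientation: [180.0, 0.1, -34.5]
force: [-0.3, 0.3, -1.1]
opening: 0.0317
gripper_force: 0.0
```

{"fn": "arm_command", "kwargs": {
  "steps": [
    {"translation": [0,0,0],"rotation": [0,0,0],"claw": 0},
    {"translation": [0,0,0],"rotation": [0,0,0],"claw": 0},
    {"translation": [0,0,0],"rotation": [0,0,0],"claw": 0},
    {"translation": [0,0,0],"rotation": [0,0,0],"claw": 0},
    {"translation": [0,0,0],"rotation": [0,0,0],"claw": 0}
  ]
}}

```text
clock: 20.3
tool_pos: [0.5129, -0.15, 0.1514]
orientation: [180.0, 0.0, -34.5]
force: [0.0, -0.1, -1.3]
opening: 0.0008
gripper_force: 0.0
```

```bash
python3 -c "
from h import *
snap('wrist','w6')"; python3 s.py
```

```text
20.35 [ 0.5129 -0.15    0.1515] [ 1.799945e+02  5.500000e-03 -3.449820e+01] [-0.112  -0.1595  0.1137] [ 0.0007 -0.0359 -0.0114] 0.0007 0.0 -0.0 [  4.73  11.01 -23.07   0.   -55.92  50.77]
```

View pics/w6.png

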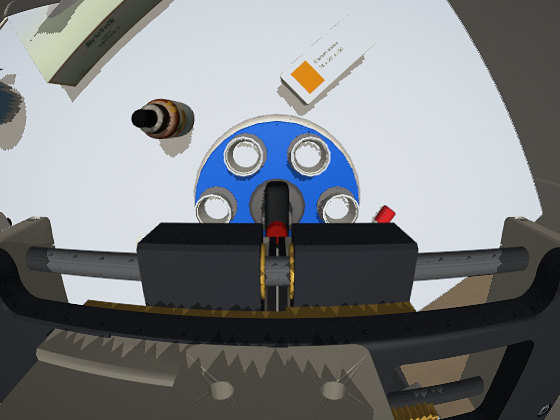

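The fingers are closed and centred on the red button (277,230), and the bar is still aligned. I descend to just above the button and then press gently.

{"fn": "arm_command", "kwargs": {
  "steps": [
    {"translation": [0,0,15],"rotation": [0,0,0],"claw": 0},
    {"translation": [0,0,25],"rotation": [0,0,0],"claw": 0},
    {"translation": [0,0,28],"rotation": [0,0,0],"claw": 0},
    {"translation": [0,0,28],"rotation": [0,0,0],"claw": 0}
  ]
}}

```text
clock: 20.75
tool_pos: [0.5126, -0.1501, 0.123]
orientation: [179.9, 0.1, -34.5]
force: [-0.1, -1.1, 0.1]
opening: 0.0004
gripper_force: 0.0
```

{"fn": "arm_command", "kwargs": {
  "steps": [
    {"translation": [0,0,1],"rotation": [0,0,0],"claw": 0},
    {"translation": [0,0,2],"rotation": [0,0,0],"claw": 0},
    {"translation": [0,0,2],"rotation": [0,0,0],"claw": 0}
  ]
}}

```text
clock: 21.05
tool_pos: [0.5131, -0.15, 0.1218]
orientation: [-180.0, -0.0, -34.5]
force: [-0.3, 0.3, 0.5]
opening: 0.0003
gripper_force: 0.0
```

{"fn": "arm_command", "kwargs": {
  "steps": [
    {"translation": [0,0,0.5],"rotation": [0,0,0],"claw": 0},
    {"translation": [0,0,1],"rotation": [0,0,0],"claw": 0},
    {"translation": [0,0,1],"rotation": [0,0,0],"claw": 0}
  ]
}}

```text
clock: 21.35
tool_pos: [0.5132, -0.1501, 0.1209]
orientation: [-180.0, -0.0, -34.5]
force: [0.3, 0.2, 4.0]
opening: 0.0005
gripper_force: 1.8
```

{"fn": "arm_command", "kwargs": {
  "steps": [
    {"translation": [0,0,0.5],"rotation": [0,0,0],"claw": 0},
    {"translation": [0,0,1],"rotation": [0,0,0],"claw": 0},
    {"translation": [0,0,1],"rotation": [0,0,0],"claw": 0}
  ]
}}

```text
clock: 21.65
tool_pos: [0.5132, -0.15, 0.1197]
orientation: [-180.0, -0.0, -34.5]
force: [-0.6, 0.2, 4.1]
opening: 0.0005
gripper_force: 1.8
```

{"fn": "arm_command", "kwargs": {
  "steps": [
    {"translation": [0,0,0.5],"rotation": [0,0,0],"claw": 0},
    {"translation": [0,0,1],"rotation": [0,0,0],"claw": 0},
    {"translation": [0,0,1],"rotation": [0,0,0],"claw": 0}
  ]
}}

```text
clock: 21.95
tool_pos: [0.5131, -0.15, 0.1185]
orientation: [-180.0, -0.0, -34.5]
force: [1.2, -0.5, 3.1]
opening: 0.0004
gripper_force: 1.5
```

{"fn": "arm_command", "kwargs": {
  "steps": [
    {"translation": [0,0,0.5],"rotation": [0,0,0],"claw": 0},
    {"translation": [0,0,0.5],"rotation": [0,0,0],"claw": 0}
  ]
}}

```text
clock: 22.15
tool_pos: [0.5131, -0.15, 0.118]
orientation: [-180.0, -0.0, -34.5]
force: [0.1, 0.3, 3.4]
opening: 0.0005
gripper_force: 1.5
```

{"fn": "arm_command", "kwargs": {
  "steps": [
    {"translation": [0,0,0.5],"rotation": [0,0,0],"claw": 0},
    {"translation": [0,0,1],"rotation": [0,0,0],"claw": 0},
    {"translation": [0,0,1],"rotation": [0,0,0],"claw": 0}
  ]
}}

```text
clock: 22.45
tool_pos: [0.5131, -0.15, 0.117]
orientation: [-180.0, -0.0, -34.5]
force: [0.9, -1.2, 2.1]
opening: 0.0005
gripper_force: 1.5
```

{"fn": "arm_command", "kwargs": {
  "steps": [
    {"translation": [0,0,0.5],"rotation": [0,0,0],"claw": 0},
    {"translation": [0,0,1],"rotation": [0,0,0],"claw": 0},
    {"translation": [0,0,1],"rotation": [0,0,0],"claw": 0}
  ]
}}

```text
clock: 22.75
tool_pos: [0.5131, -0.15, 0.1161]
orientation: [-180.0, -0.0, -34.5]
force: [1.0, -0.7, 2.9]
opening: 0.0003
gripper_force: 1.5
```

The force stays at 3–4 N, well past the 2 mm stop, so the bolt is in the notch. I keep going.

{"fn": "arm_command", "kwargs": {
  "steps": [
    {"translation": [0,0,0.5],"rotation": [0,0,0],"claw": 0},
    {"translation": [0,0,1],"rotation": [0,0,0],"claw": 0},
    {"translation": [0,0,1],"rotation": [0,0,0],"claw": 0}
  ]
}}

```text
clock: 23.05
tool_pos: [0.5131, -0.15, 0.115]
orientation: [-180.0, -0.0, -34.5]
force: [1.7, -0.6, 2.5]
opening: 0.0002
gripper_force: 1.5
```

{"fn": "arm_command", "kwargs": {
  "steps": [
    {"translation": [0,0,0.5],"rotation": [0,0,0],"claw": 0},
    {"translation": [0,0,1],"rotation": [0,0,0],"claw": 0},
    {"translation": [0,0,1],"rotation": [0,0,0],"claw": 0}
  ]
}}

```text
clock: 23.35
tool_pos: [0.5131, -0.15, 0.1141]
orientation: [-180.0, -0.0, -34.5]
force: [3.1, -0.0, 3.7]
opening: 0.0
gripper_force: 1.5
```

{"fn": "arm_command", "kwargs": {
  "steps": [
    {"translation": [0,0,0.4],"rotation": [0,0,0],"claw": 0},
    {"translation": [0,0,0.4],"rotation": [0,0,0],"claw": 0},
    {"translation": [0,0,0.4],"rotation": [0,0,0],"claw": 0}
  ]
}}

```text
clock: 23.65
tool_pos: [0.5131, -0.15, 0.1137]
orientation: [-180.0, -0.0, -34.5]
force: [2.0, 0.5, 3.9]
opening: 0.0005
gripper_force: 1.5
```

{"fn": "arm_command", "kwargs": {
  "steps": [
    {"translation": [0,0,0.4],"rotation": [0,0,0],"claw": 0},
    {"translation": [0,0,0.4],"rotation": [0,0,0],"claw": 0},
    {"translation": [0,0,0.4],"rotation": [0,0,0],"claw": 0}
  ]
}}

```text
clock: 23.95
tool_pos: [0.513, -0.15, 0.1133]
orientation: [-180.0, -0.0, -34.5]
force: [2.3, 0.4, 3.6]
opening: 0.0004
gripper_force: 1.7
```

{"fn": "arm_command", "kwargs": {
  "steps": [
    {"translation": [0,0,0.4],"rotation": [0,0,0],"claw": 0},
    {"translation": [0,0,0.4],"rotation": [0,0,0],"claw": 0},
    {"translation": [0,0,0.4],"rotation": [0,0,0],"claw": 0}
  ]
}}

```text
clock: 24.25
tool_pos: [0.5131, -0.1501, 0.1132]
orientation: [-180.0, -0.0, -34.5]
force: [0.8, -0.5, 6.3]
opening: 0.0003
gripper_force: 3.1
```

The button bottoms out at z 0.1132 (force rising), so it is fully down. I lift off and check.

{"fn": "arm_command", "kwargs": {
  "steps": [
    {"translation": [0,0,-5],"rotation": [0,0,0],"claw": 0},
    {"translation": [0,0,-30],"rotation": [0,0,0],"claw": 0},
    {"translation": [0,0,-70],"rotation": [0,0,0],"claw": 0},
    {"translation": [0,0,-110],"rotation": [0,0,0],"claw": 0},
    {"translation": [0,0,-150],"rotation": [0,0,0],"claw": 0}
  ]
}}

```text
clock: 24.75
tool_pos: [0.5115, -0.1499, 0.2637]
orientation: [179.9, 0.1, -34.5]
force: [1.9, 0.5, 0.5]
opening: 0.0001
gripper_force: 0.0
```

{"fn": "arm_command", "kwargs": {
  "steps": [
    {"translation": [0,0,0],"rotation": [0,0,0],"claw": 0},
    {"translation": [0,0,0],"rotation": [0,0,0],"claw": 0},
    {"translation": [0,0,0],"rotation": [0,0,0],"claw": 0}
  ]
}}

```text
clock: 25.05
tool_pos: [0.5118, -0.1499, 0.2615]
orientation: [179.9, 0.1, -34.5]
force: [-0.4, -0.4, -0.9]
opening: 0.0005
gripper_force: 0.0
```

```bash
python3 -c "
from h import *
o,p,d=snap('scene','s9'); o,q,e=snap('wrist','w9'); c=p[205:325,225:385]; c2=q[110:230,190:350]
cv2.imwrite('pics/fin.png',np.hstack([cv2.resize(c,(400,300),interpolation=2),cv2.resize(c2,(400,300),interpolation=2)])[:,:,::-1])"; python3 s.py
```

```text
25.15 [ 0.512  -0.15    0.2614] [ 1.799099e+02  1.465000e-01 -3.450720e+01] [-0.5411  0.595  -0.5124] [0.0274 0.036  0.0452] 0.0005 0.0 0.0 [ 4.730e+00  6.020e+00 -1.385e+01 -2.000e-02 -7.030e+01  5.078e+01]
```

View pics/fin.png

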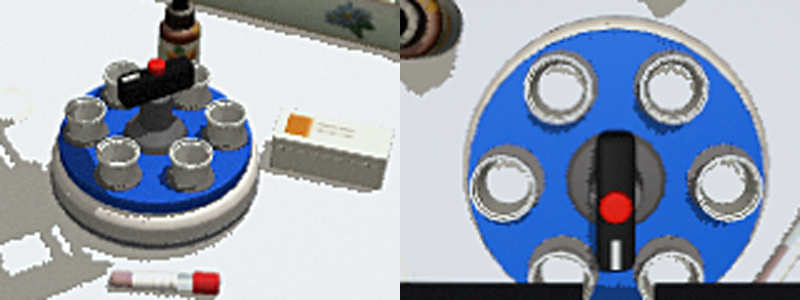

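The crops show the button sunk to just above the bar (left, about (156,67)), and the bottle, slide box and tube where they were. I hand in.

```bash
python3 -c "
from plant import ctrl
print(ctrl.close_job())"
```

```text
the job is handed in; nothing more can be done
None
```

The job is handed in at about 25 s: I released the carousel in its notch and pressed the button fully down (about 7.8 of 8 mm, highest force read about 6 N); the bottle, slide box and tube were not touched; no verdict came back.

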